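# Kickstand down, frame out of the vise, held upright on the mat

### The arm

A 7-joint arm with a two-finger parallel gripper is mounted at the origin on the work surface. World frame = base frame: x ahead of the robot, y to its left, z up, the work surface at z = 0. Lengths are in mm, angles in rad, forces in N, time in s.
With the tool pointing down it reaches from about 425 to 875 mm from the base axis. Payload 9.9 kg.
Tool frame: the origin (TCP) lies between the finger pads, 19 mm behind the fingertips; this is the grasp point; z points along the fingers, y is the direction in which the jaws open and shut (so a half turn about z gives the same grasp; the last joint's range is limited). The gripper opens to 85 mm and grips with 20 to 120 N. Pads are 22 mm wide; open, the fingers measure 114 mm over their backs; the gripper's body (76 mm by 85 mm) begins 54 mm behind the grasp point. The pads swing forward as they close: fully open they stand 13 mm farther back than shut.
Start: joints at [-1.186, 0.576, 0.025, 1.437, -0.015, 1.129, -0.057], TCP at [304.97, 602.182, 249.989] pointing down, gripper open.
Joint ranges: [-2.76, 2.76], [-0.34, 2.15], [-1.52, 1.57], [0.19, 2.46], [-1.09, 4.23], [0.17, 1.99], [-2.82, 2.82]. Speed limits (rad/s): [2.22, 2.22, 3.01, 3.01, 3.14, 3.14, 3.14].

### API

Orientations are given as a unit quaternion [x, y, z, w].
In Python, from station import bot gives the robot as it stands.
- The arm moves only by the tool send_rows, never from a script. Its argument "moves" is text: rows parted by semicolons, each of 7 numbers parted by spaces: the shift along the tool's x, y, z in cm, then the turn, a rotation vector about the tool's x, y, z in degrees, then the closure, from 0 (fully open) to 1 (shut). In form: tx ty tz ax ay az claw; .... A call has 1 to 5 rows; each row is the pose to reach, as a shift and turn from the pose measured when the call began, along the tool's axes at that moment; what a row does not reach only later rows make up. A row lasts 1/12 s, in which the tool goes at most 41.7 mm and 7.16 degrees, less where a joint would pass 70% of its speed; a pose out of reach is approached as far as the arm can. A call with a gripper value outside its range is refused whole. The fingers move at their own pace and stop on an object; "newtons" is the grip in N (left out, the last holds). Time passes only in rows, so rows that repeat a pose let the fingers close. It gives the time, the measured TCP pose, the force and the opening at its end, in the units of the state.
- bot.get_obs(): the state, without advancing time (a new reading comes with each control period).
- bot.camera(name): name is "side" or "top"; returns a dict with "pixels" (420x560x3 uint8, red, green, blue), "range_z" (420x560 float32, mm along the optical axis (not along the pixel's ray), 0 where there is no reading), "fx", "fy", "cx", "cy" (pixels), "R" (3x3) and "t" (3): a world point X has camera coordinates R X + t. Camera axes: x right, y down, z forward; pixel columns grow to the right and rows downward; lengths in mm; the calibration is good to about 2 mm. A picture is of the moment at which its call begins.
- bot.sign_off(): hands the job in, once; it reports no verdict.
The state is a dict: "t": time; "joint_pos": joint angles; "qvel": joint speeds; "joint_torque": joint torques, N m; "eef_pos": TCP position; "eef_rot": TCP orientation; "contact_force": force on the tool from outside, world axes, zero at the start; "moment": the same for the moment, N m; "finger_gap": finger opening in mm.
Only numpy, scipy, OpenCV 4.12 (cv2) and the standard library are available. Lean on these libraries where they do the work, as an engineer would, in place of code of your own. Each camera call takes 0.05 s, during which the arm holds its last target.

### The job

While the vise still clamps the transformer frame, flip the frame's kickstand down past its over-centre point until it stays fully down. Then pull the sliding jaw open by at least a centimetre, lift the frame out by its handle bar and stand it upright in the middle of the black rubber mat. It tips easily, so finish while still gripping the handle and holding the frame upright, standing on the mat, and leave the other things on the bench alone.

Things in the scene. Friction and masses are not known exactly. Their poses are not given: they have to be found in the camera images.
- frame: aluminium transformer frame, 130 wide (y), 154 tall (z), rails 10 thick (x), 0.55-0.85 kg; copper-coloured round transformer, x -26 to +10 mm. Origin: underside centre of its foot block (x 20, y 60, z 34 mm). +x: kickstand side. Starts clamped, axes as the vise's, underside at 45 mm, up to 15 mm off centre in y. Free, it balances on the block but tips at a few degrees, soonest to -x
- handle (a point): middle of the dark steel handle bar on top of the frame: 12 mm thick (frame x), 80 mm long (frame y), 16 mm high; this point is 146 mm above the frame's underside, the bar's top is at 154 mm; under the bar 11 mm of air and then the 10 mm thick top rail. Grip it from above across its thickness
- kickstand (a joint): kickstand angle, rad: 0 folded up, 2.0 fully down (stop). U-shaped wire leg, arms 88 mm apart, joined at the free end by the foot bar. Folded up it leans 25 degrees out from the frame; it swings outwards (frame +x) and down. An over-centre spring pushes it back up below 1.0 and snaps it down by itself beyond 1.0; about 1 to 1.5 N at the foot bar starts it
- foot_bar (a point): middle of the kickstand's foot bar, a black rubber-covered rod 9 mm across and 88 mm long (frame y), 75 mm from the pivot. Folded up: 48 mm behind (+x) and 130 mm above the frame's origin, 37 mm of free space between it and the handle bar. Fully down: 65 mm behind and 5 mm above the frame's origin
- kickstand_pivot (a point): middle of the kickstand's hinge line (along frame y): 16 mm behind (+x) and 62 mm above the frame's origin. The lever angle from straight up towards frame +x is the joint value + 0.436 rad
- vise: small grey bench vise fixed to the table; origin on the table under the middle of the jaw gap. Gap floor 45 mm high; jaws 80 mm wide (y), 18 thick, tops 73 mm high; fixed jaw on the +x side, sliding jaw on the -x side. Body x from -145 to +45 mm, 100 mm wide; its -x end roughly faces the robot
- jaw (a joint): how far the sliding jaw is opened, m: 0 clamped on the frame, up to 0.030 fully open (towards the vise's -x). A spring and friction resist with about 16 N; the jaw stays where it is left
- jaw_knob (a point): on the axis of the upright round knob of the sliding jaw, 22 mm across, standing from 61 to 95 mm above the table; this point is 81 mm above the table and 105 mm from the gap's middle towards vise -x while clamped. Pull it towards vise -x to open
- mat: flat black rubber mat fixed to the table, 200 mm (its x) by 160 mm (its y), 10 mm thick; origin under its centre, on the table
- spool: grey plastic spool, 40 mm across, 30 mm tall; origin under its centre; leave alone
- screwdriver: loose black-handled screwdriver, 160 mm long; leave alone
- tip_tin: round brass tip-cleaner tin, 72 mm across, 42 mm tall; origin under its centre; leave alone
- bit_case: flat black case 100 x 150 x 35 mm; origin under its centre; leave alone
Things that resemble listed ones, but are neither listed nor needed, are in the scene too. What is shaped like the vise but green or yellow is not meant. Leave any brown look-alike of the frame alone.

How it is judged:
By the outcome, as a careful person would: the job done as asked, in the order asked, and still so for the second after the job is handed in, while the arm keeps its last pose, push and grip.
It also fails if it takes over 72 s, if anything falls off the work surface, if the arm or the gripper's body presses on something with over 40 N, if the wrist force passes 120 N, or if a joint passes its speed limit or range.

## Working session

There is one attempt and no reset: what is moved stays moved. The work goes in short steps, Python scripts to look and compute and a tool call to move; the robot and the scene stay as the last step left them, time stands still between calls to the robot, and variables do not carry over. Pictures are saved under pics/ and viewed, and the job is handed in when it is done.

Besides the shell and the picture viewer there is one more tool, called after "Request:" by a JSON object that holds its "api" and its "payload", one argument or row to a line. send_rows: Moves the arm, as the interface text tells. Its arguments: {"type":"object","properties":{"moves":{"type":"string"},"newtons":{"type":"number"}},"required":["moves"]}

```bash
ls; mkdir -p pics; python3 - <<'E'
from station import bot
import cv2,numpy as np
for n in ("top","side"):
    c=bot.camera(n)
    cv2.imwrite(f"pics/{n}0.png",c["pixels"][:,:,::-1])
    np.savez(f"pics/{n}0.npz",**c)
    R=np.array(c["R"]);t=np.array(c["t"]);print(n,c["fx"],c["cx"],c["cy"],(-R.T@t).round(),R.round(2).tolist(), (c["range_z"]>0).mean())
print(bot.get_obs())
E
```

```text
pics
top 388.10149731148977 291.82823729981817 212.19600388141373 [ 495.   -5. 1162.] [[-0.0, -1.0, 0.01], [-1.0, 0.0, -0.07], [0.07, -0.01, -1.0]] 0.995812074829932
side 453.2583239947238 274.99398448197144 212.05481336798815 [ 487. -855. 1039.] [[0.99, -0.12, -0.01], [-0.09, -0.73, -0.68], [0.07, 0.68, -0.73]] 0.9956462585034014
{'t': 0.1, 'joint_pos': array([-1.18581356,  0.5764716 ,  0.02483437,  1.43781191, -0.01498732,
        1.12896733, -0.05651459]), 'qvel': array([ 2.87781702e-03, -2.04879505e-03,  8.47062544e-05, -1.82326708e-03,
        1.15335383e-03,  4.36975129e-05, -3.89190273e-04]), 'joint_torque': array([ 6.42001221e-03, -7.67303252e+01,  2.25816965e+00, -2.86603403e+01,
        1.58313982e-02,  8.70584365e-03,  1.31238517e-05]), 'eef_pos': array([304.79043996, 601.8637885 , 249.21699036]), 'eef_rot': array([ 2.32234264e-01,  9.72659603e-01, -7.24981783e-04, -1.31884285e-04]), 'contact_force': array([ 0.29017711,  0.6904733 , -0.36557   ]), 'moment': array([-0.02088368, -0.00732659,  0.02441113]), 'finger_gap': 85.81305485908555}
```

View pics/top0.png

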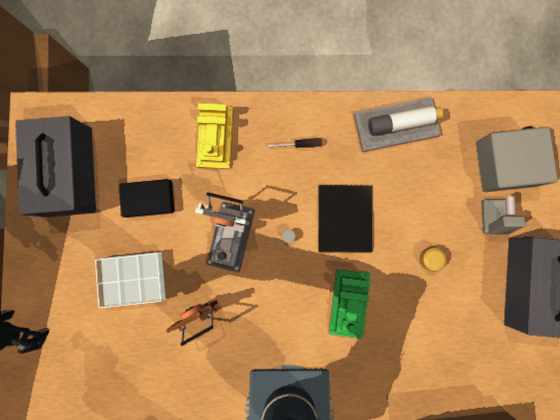

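View pics/side0.png

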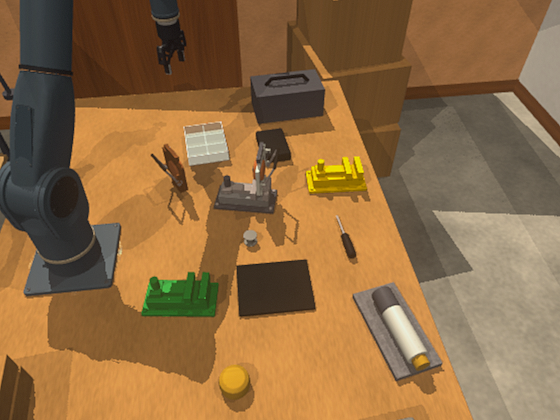

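The top view has a grey vise at (230,238) holding the frame at (225,212). The look-alikes are a yellow vise (214,135), a green vise (350,303) and a brown frame (195,320). The mat is at (345,218), with the spool at (289,236) just beside it. The grey vise with the aluminium frame fits the description, so I'll confirm it in an enlarged crop.

```bash
python3 - <<'E'
import cv2,numpy as np
a=cv2.imread("pics/top0.png")[170:290,170:300];b=cv2.imread("pics/side0.png")[125:225,195:315]
a=cv2.resize(a,(398*1,368),interpolation=cv2.INTER_CUBIC);b=cv2.resize(b,(400,333),interpolation=cv2.INTER_CUBIC)
o=np.zeros((368,800,3),np.uint8);o[:,:398]=a;o[:333,400:]=b
cv2.imwrite("pics/crop0.png",o)
E
cat > h.py <<'E'
import numpy as np,cv2
from scipy.spatial.transform import Rotation as Ro
def cloud(c):
    z=c["range_z"].astype(float);v,u=np.mgrid[:420,:560]
    P=np.stack([(u-c["cx"])/c["fx"]*z,(v-c["cy"])/c["fy"]*z,z],-1)
    W=(P-c["t"])@np.asarray(c["R"]); W[z==0]=np.nan
    return W
def ray(c,u,v,h):
    R=np.asarray(c["R"]);o=-R.T@np.asarray(c["t"])
    d=R.T@np.array([(u-c["cx"])/c["fx"],(v-c["cy"])/c["fy"],1.]);s=(h-o[2])/d[2]
    return o+s*d
E
python3 - <<'E'
from h import *
for n in("top","side"):
    c=dict(np.load(f"pics/{n}0.npz"));W=cloud(c)
    px=c["pixels"]; hsv=cv2.cvtColor(px,cv2.COLOR_RGB2HSV)
    # table height check
    print(n,"table z",np.nanmedian(W[...,2]))
    # mat
    m=(px.max(-1)<60)
    m&=(W[...,2]<25)&(W[...,2]>2)
    k,l,s,ce=cv2.connectedComponentsWithStats(m.astype(np.uint8))
    for i in range(1,k):
        if s[i,4]>800:
            pts=W[l==i]; r=cv2.minAreaRect(np.float32(pts[:,:2]))
            print("mat?",ce[i].round(),s[i,4],np.median(pts,0).round(1),r)
    # vise region
    g=(W[...,2]>15)&(W[...,0]>350)&(W[...,0]<650)&(W[...,1]>50)&(W[...,1]<280)
    k,l,s,ce=cv2.connectedComponentsWithStats(g.astype(np.uint8))
    for i in range(1,k):
        if s[i,4]>100:
            pts=W[l==i];print(ce[i].round(),s[i,4],pts.min(0).round(),pts.max(0).round(),cv2.minAreaRect(np.float32(pts[:,:2])))
E
```

```text
top table z -1.0235296404786456
mat? [345. 218.] 3445 [ 556.3 -169.5    9.2] ((557.3717651367188, -169.91061401367188), (156.35191345214844, 197.9196014404297), 89.42283630371094)
[225. 230.] 1893 [419. 110.  15.] [613. 238. 203.] ((515.4512939453125, 178.63623046875), (130.33258056640625, 189.0283203125), 83.22639465332031)
side table z -1.2046617334809886
mat? [258. 285.] 1569 [ 509.6 -159.5    9.4] ((547.2405395507812, -170.50067138671875), (161.86227416992188, 178.26251220703125), 89.62079620361328)
[251. 183.] 1808 [414. 106.  15.] [613. 241. 203.] ((513.6084594726562, 181.53424072265625), (138.32395935058594, 191.04669189453125), 79.97168731689453)
```

View pics/crop0.png

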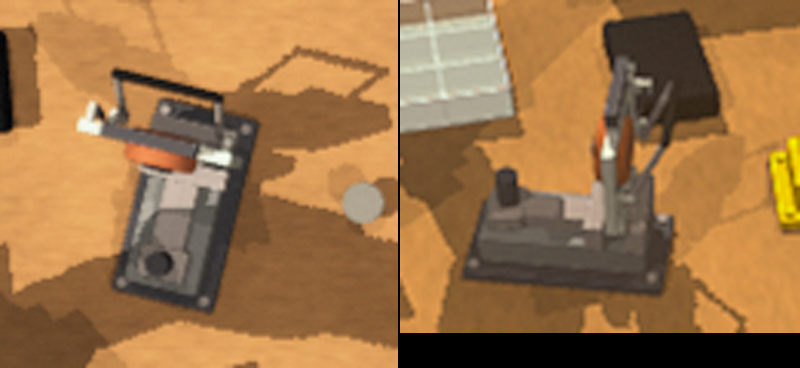

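The crop confirms it: this is a grey vise with a grey frame, orange transformer and black foot bar on the far side. Next I'll get precise measurements.

```bash
python3 - <<'E'
from h import *
cs={n:dict(np.load(f"pics/{n}0.npz")) for n in("top","side")}
for n,c in cs.items():
    W=cloud(c);px=c["pixels"].astype(int)
    roi=(W[...,0]>395)&(W[...,0]<640)&(W[...,1]>90)&(W[...,1]<270)
    def rep(name,m):
        m=m&roi;pts=W[m]
        if len(pts)<4: print(n,name,len(pts));return
        v,u=np.nonzero(m)
        r=cv2.minAreaRect(np.float32(pts[:,:2]))
        q=pts[:,:2]-pts[:,:2].mean(0);e=np.linalg.svd(q,full_matrices=False)[2][0]
        print(n,name,len(pts),"px",u.mean().round(1),v.mean().round(1),"mean",pts.mean(0).round(1),"rect c",np.round(r[0],1),np.round(r[1],1),round(r[2],1),"dir",np.degrees(np.arctan2(e[1],e[0])).round(1))
    Z=W[...,2]
    rep("hi>190",Z>190)
    rep("165-186",(Z>165)&(Z<188))
    rep("footbar dark",(Z>160)&(Z<190)&(px.max(-1)<70))
    rep("knob top",(Z>86)&(Z<100)&(W[...,0]<500))
    rep("base 5-30",(Z>4)&(Z<30)&(px.max(-1)-px.min(-1)<40))
    rep("vise5-80",(Z>5)&(Z<80)&(px.max(-1)-px.min(-1)<40))
c=cs["top"];W=cloud(c)
np.set_printoptions(linewidth=250)
print(W[192:222,192:256:1,2][::2,::2].round().astype(int))
E
```

```text
top hi>190 160 px 217.9 215.5 mean [554.1 173.6 198. ] rect c [554.4 174.9] [81.4 11.9] 76.5 dir 76.5
top 165-186 209 px 223.4 204.4 mean [583.6 164.  175.3] rect c [577.4 168.9] [130.4  56.8] 76.4 dir -108.1
top footbar dark 90 px 224.3 197.4 mean [601.3 161.5 177.7] rect c [601.3 160.9] [92.2  6.7] 76.9 dir 76.5
top knob top 50 px 220.4 255.9 mean [449.6 185.2  93.5] rect c [449.3 185.1] [16.3 19.5] 0.2 dir -84.7
top base 5-30 673 px 233.9 239.6 mean [494.1 160.3  11.7] rect c [502.7 171.9] [ 99.2 189.1] 76.0 dir 163.8
top vise5-80 1764 px 230.2 239.5 mean [494.2 167.   38.6] rect c [502.7 171.9] [ 99.2 189.1] 76.0 dir 164.1
side hi>190 88 px 259.2 151.7 mean [554.6 169.4 197.5] rect c [554.5 171.5] [79.8 12.4] 76.1 dir -103.8
side 165-186 143 px 266.9 161.0 mean [575.  151.6 175.1] rect c [578.2 168.6] [138.7  56.7] 75.9 dir -123.3
side footbar dark 54 px 274.5 157.7 mean [598.  159.1 178.6] rect c [583.6 167.2] [87.3 53. ] 71.1 dir -111.2
side knob top 37 px 225.9 178.5 mean [449.4 181.6  92.8] rect c [449.7 183.1] [25.2 19. ] 88.9 dir -71.5
side base 5-30 644 px 247.2 204.4 mean
[... 9725 characters left out ...]
  0                    3                   -4                    0                    3                   -2                   -5                   -1                  132                  144
                   151                  151                  153                  154                  152                  151                  150                  201                  198                  200                  171
                   173                  167                  171                  174                  172                   13                   12                   10                    0                   -1]]<stdin>:22: RuntimeWarning: invalid value encountered in cast
```

Measured positions, checked against the given sizes:

| Item | World position (mm) | Check |
|---|---|---|
| Handle | (554.5, 173.5), top at 199 | 80 × 12 mm as given |
| Foot bar | (601.3, 161.5), z about 175 | 48 mm behind the handle |
| Knob | (449.4, 184) | top near 95 |
| Frame and vise yaw | -13.5° | |
| Mat | (557.3, -170), yaw about -0.5° | |

My plan is to grip the foot bar lightly, carry it along its arc past over-centre, then release it.

```bash
cat >> h.py <<'E'
def go(obs,pos,yaw):
    """print move in tool axes (cm, deg) to a world pos, tool y at yaw deg, pointing down"""
    R0=Ro.from_quat(obs["eef_rot"])
    y=np.radians(yaw);Y=np.array([np.cos(y),np.sin(y),0]);Z=np.array([0,0,-1.])
    R1=Ro.from_matrix(np.stack([np.cross(Y,Z),Y,Z],1))
    d=R0.inv().apply(np.array(pos)-obs["eef_pos"])/10
    print("move cm",d.round(2),"rot",np.degrees((R0.inv()*R1).as_rotvec()).round(2))
def st(obs):
    print("t",round(obs["t"],2),"pos",obs["eef_pos"].round(1),"F",obs["contact_force"].round(1),"gap",round(obs["finger_gap"],1),"j",obs["joint_pos"].round(2),"yawY",np.degrees(np.arctan2(*Ro.from_quat(obs["eef_rot"]).as_matrix()[[1,0],1])).round(2))
E
python3 - <<'E'
from h import *
from station import bot
o=bot.get_obs();st(o);go(o,[601.3,161.5,250],-13.5)
E
```

```text
t 0.1 pos [304.8 601.9 249.2] F [ 0.3  0.7 -0.4] gap 85.8 j [-1.19  0.58  0.02  1.44 -0.01  1.13 -0.06] yawY 63.14
move cm [-4.635e+01 -2.589e+01 -4.000e-02] rot [-7.000e-02  6.000e-02  7.664e+01]
```

Request:
{"api": "send_rows", "payload": {
  "moves": "-3.4 -1.9 0 0 0 6.5 0.7; -6.8 -3.8 0 0 0 13 0.7; -10.2 -5.7 0 0 0 19.5 0.7; -13.6 -7.6 0 0 0 26 0.7; -17 -9.5 0 0 0 32.5 0.7",
  "newtons": 20
}}

```text
t: 0.52
eef_pos: [414.1, 438.5, 249.1]
eef_rot: [0.498, 0.867, -0.001, 0.0]
contact_force: [1.1, 1.8, -0.7]
finger_gap: 26.6
```

```bash
python3 - <<'E'
from h import *
from station import bot
o=bot.get_obs();st(o);go(o,[601.3,161.5,250],-13.5)
E
```

```text
t 0.52 pos [414.1 438.5 249.1] F [ 1.1  1.8 -0.7] gap 26.6 j [-1.01  0.48  0.19  1.64 -0.1   1.04 -0.27] yawY 30.33
move cm [-33.36   2.17  -0.06] rot [-0.07  0.09 43.83]
```

Request:
{"api": "send_rows", "payload": {
  "moves": "-4 0.3 0 0 0 6.5 0.74; -8 0.5 0 0 0 13 0.74; -12 0.8 0 0 0 19.5 0.74; -16 1 0 0 0 26 0.74; -20 1.3 0 0 0 32 0.74"
}}

```text
t: 0.93
eef_pos: [526.8, 270.6, 249.2]
eef_rot: [0.719, 0.695, -0.001, 0.0]
contact_force: [1.0, 0.9, -0.7]
finger_gap: 22.1
```

```bash
python3 - <<'E'
from h import *
from station import bot
o=bot.get_obs();st(o);go(o,[601.3,161.5,250],-13.5)
E
```

```text
t 0.93 pos [526.8 270.6 249.2] F [ 1.   0.9 -0.7] gap 22.1 j [-0.79  0.48  0.36  1.67 -0.19  1.03 -0.4 ] yawY -1.99
move cm [-10.65   7.82  -0.07] rot [-0.06  0.11 11.51]
```

Request:
{"api": "send_rows", "payload": {
  "moves": "-3 2.2 0 0 0 3.5 0.74; -6 4.4 0 0 0 7 0.74; -9 6.6 0 0 0 10.5 0.74; -10.6 7.8 0 0 0 11.5 0.74; -10.6 7.8 0 0 0 11.5 0.74"
}}

```text
t: 1.35
eef_pos: [603.4, 155.8, 249.2]
eef_rot: [0.788, 0.616, -0.002, 0.002]
contact_force: [-0.2, -0.4, -0.6]
finger_gap: 22.0
```

```bash
python3 - <<'E'
from h import *
from station import bot
o=bot.get_obs();st(o);go(o,[601.3,161.5,178],-13.5)
c=bot.camera("side");cv2.imwrite("pics/s1.png",cv2.resize(c["pixels"][90:240,180:340,::-1],(640,600),interpolation=cv2.INTER_CUBIC))
E
```

```text
t 1.35 pos [603.4 155.8 249.2] F [-0.2 -0.4 -0.6] gap 22.0 j [-0.59  0.53  0.42  1.59 -0.23  1.07 -0.35] yawY -13.98
move cm [ 0.54 -0.35  7.12] rot [ 0.06  0.29 -0.48]
```

View pics/s1.png

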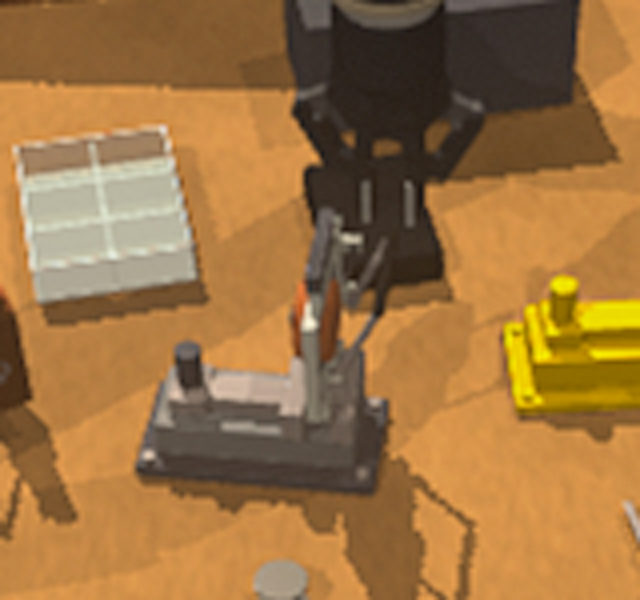

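The side view shows the gripper above and behind the frame, the fingers near (390,230), lined up with the foot bar at (375,260). I'll correct x and y, then descend.

Request:
{"api": "send_rows", "payload": {
  "moves": "0.5 -0.35 1 0 0 -0.5 0.74; 0.5 -0.35 3 0 0 -0.5 0.74; 0.5 -0.35 5 0 0 -0.5 0.74; 0.5 -0.35 7 0 0 -0.5 0.74; 0.5 -0.35 7.2 0 0 -0.5 0.74"
}}

```text
t: 1.82
eef_pos: [597.3, 166.7, 173.4]
eef_rot: [0.783, 0.622, -0.004, -0.0]
contact_force: [-0.4, 1.1, 1.2]
finger_gap: 22.0
```

```bash
python3 - <<'E'
from h import *
from station import bot
o=bot.get_obs();st(o);go(o,[601.3,161.5,178],-13.5)
E
```

```text
t 1.82 pos [597.3 166.7 173.4] F [-0.4  1.1  1.2] gap 22.0 j [-0.58  0.6   0.38  1.69 -0.27  0.91 -0.32] yawY -13.05
move cm [-0.42  0.5  -0.46] rot [-0.29  0.28  0.45]
```

Request:
{"api": "send_rows", "payload": {
  "moves": "-0.4 0.5 -0.3 -0.3 0.3 0.4 0.74; -0.4 0.5 -0.3 -0.3 0.3 0.4 0.74; -0.4 0.5 -0.3 -0.3 0.3 0.4 0.74; -0.4 0.5 -0.3 -0.3 0.3 0.4 0.74"
}}

```text
t: 2.15
eef_pos: [601.6, 161.8, 177.3]
eef_rot: [0.785, 0.619, 0.001, 0.0]
contact_force: [0.2, -0.1, 0.4]
finger_gap: 22.4
```

```bash
python3 - <<'E'
from h import *
from station import bot
o=bot.get_obs();st(o);go(o,[601.3,161.5,176],-13.5)
c=bot.camera("side");cv2.imwrite("pics/s2.png",cv2.resize(c["pixels"][110:210,220:327,::-1],(640,600),interpolation=cv2.INTER_CUBIC))
E
```

```text
t 2.15 pos [601.6 161.8 177.3] F [ 0.2 -0.1  0.4] gap 22.4 j [-0.57  0.6   0.38  1.69 -0.27  0.91 -0.32] yawY -13.45
move cm [-0.04 -0.02  0.13] rot [ 0.07 -0.06  0.05]
```

View pics/s2.png

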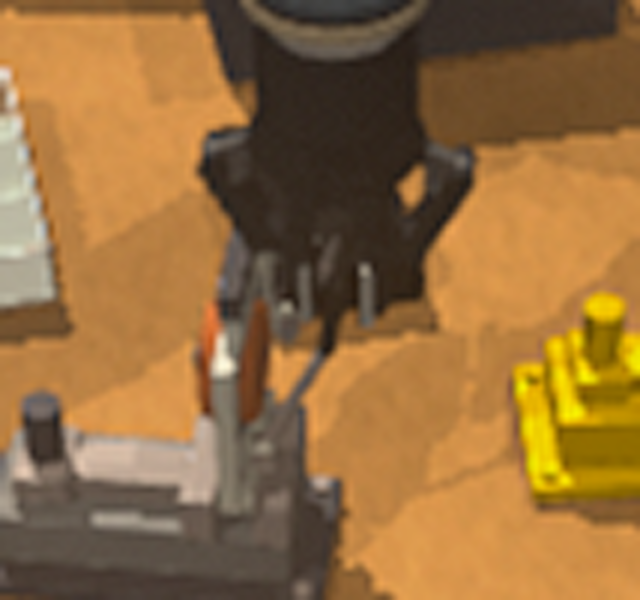

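The bar end at about (330,250) lies between the two fingers. I'll close gently.

Request:
{"api": "send_rows", "payload": {
  "moves": "0 0 0 0 0 0 0.85; 0 0 0 0 0 0 0.95; 0 0 0 0 0 0 0.95; 0 0 0 0 0 0 0.95",
  "newtons": 20
}}

```text
t: 2.53
eef_pos: [601.9, 162.0, 177.7]
eef_rot: [0.785, 0.619, 0.001, 0.0]
contact_force: [-0.0, 0.3, 3.3]
finger_gap: 8.3
```

```bash
python3 - <<'E'
from h import *
from station import bot
o=bot.get_obs();st(o)
# arc targets in tool axes: frame dx -> tool y, down -> tool z
t0=.436
for q in np.arange(0,1.35,.1):
    print(round(q,2),(7.5*np.array([np.sin(q+t0)-np.sin(t0),np.cos(t0)-np.cos(q+t0)])).round(2))
E
```

```text
t 2.53 pos [601.9 162.  177.7] F [-0.   0.3  3.3] gap 8.3 j [-0.57  0.6   0.38  1.69 -0.27  0.91 -0.32] yawY -13.44
0.0 [0. 0.]
0.1 [0.66 0.35]
0.2 [1.29 0.76]
0.3 [1.87 1.24]
0.4 [2.4  1.77]
0.5 [2.87 2.35]
0.6 [3.29 2.98]
0.7 [3.63 3.64]
0.8 [3.92 4.33]
0.9 [4.13 5.05]
1.0 [4.26 5.79]
1.1 [4.33 6.54]
1.2 [4.32 7.29]
1.3 [4.23 8.03]
```

The gap of 8.3 mm means the bar is gripped. Next I'll follow the arc.

Request:
{"api": "send_rows", "payload": {
  "moves": "0 0.66 0.35 0 0 0 0.95; 0 1.29 0.76 0 0 0 0.95; 0 1.87 1.24 0 0 0 0.95; 0 2.4 1.77 0 0 0 0.95; 0 2.87 2.35 0 0 0 0.95"
}}

```text
t: 2.95
eef_pos: [630.5, 155.1, 153.3]
eef_rot: [0.785, 0.619, 0.001, 0.0]
contact_force: [-2.4, 0.1, 1.6]
finger_gap: 7.9
```

```bash
python3 - <<'E'
from h import *
from station import bot
o=bot.get_obs();st(o)
P0=np.array([601.9,162.,177.7]);e=np.array([.972,-.2335,0])
for q in (.5,.65,.8,.95,1.1,1.2,1.25):
    d=75*np.array([np.sin(q+.436)-np.sin(.436),np.cos(q+.436)-np.cos(.436)])
    print(q);go(o,P0+e*d[0]+np.array([0,0,d[1]]),-13.5)
E
```

```text
t 2.95 pos [630.5 155.1 153.3] F [-2.4  0.1  1.6] gap 7.9 j [-0.53  0.66  0.37  1.64 -0.29  0.9  -0.29] yawY -13.45
0.5
move cm [ 0.01 -0.07 -0.09] rot [ 0.09 -0.08  0.05]
0.65
move cm [0.   0.53 0.87] rot [ 0.09 -0.08  0.05]
0.8
move cm [0.   0.97 1.9 ] rot [ 0.09 -0.08  0.05]
0.95
move cm [-0.    1.26  2.99] rot [ 0.09 -0.08  0.05]
1.1
move cm [-0.    1.38  4.1 ] rot [ 0.09 -0.08  0.05]
1.2
move cm [-0.    1.37  4.85] rot [ 0.09 -0.08  0.05]
1.25
move cm [-0.    1.33  5.23] rot [ 0.09 -0.08  0.05]
```

Request:
{"api": "send_rows", "payload": {
  "moves": "0 0.5 0.85 0 0 0 0.95; 0 0.95 1.9 0 0 0 0.95; 0 1.25 3 0 0 0 0.95; 0 1.4 4.1 0 0 0 0.95; 0 1.35 5.1 0 0 0 0.95"
}}

```text
t: 3.37
eef_pos: [642.2, 152.2, 100.1]
eef_rot: [0.785, 0.619, -0.0, -0.001]
contact_force: [-9.6, 2.3, 2.9]
finger_gap: 8.1
```

```bash
python3 - <<'E'
from h import *
from station import bot
o=bot.get_obs();st(o)
c=bot.camera("side");cv2.imwrite("pics/s3.png",cv2.resize(c["pixels"][110:210,220:327,::-1],(640,600),interpolation=cv2.INTER_CUBIC))
E
```

```text
t 3.37 pos [642.2 152.2 100.1] F [-9.6  2.3  2.9] gap 8.1 j [-0.5   0.73  0.34  1.65 -0.31  0.82 -0.26] yawY -13.44
```

View pics/s3.png

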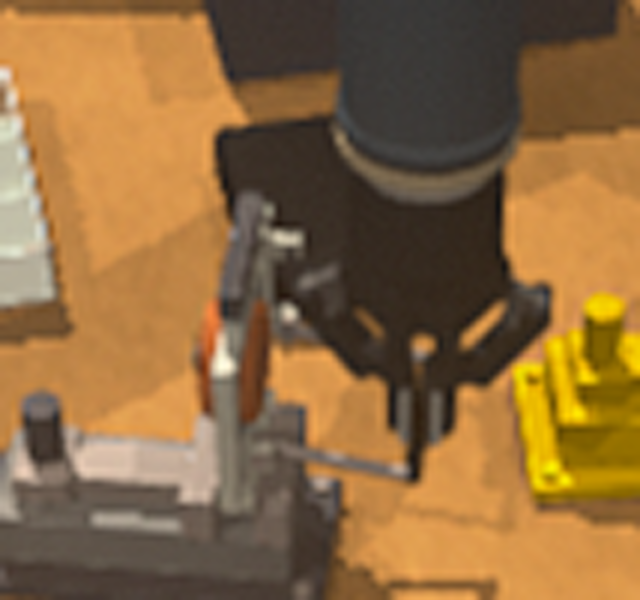

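The lever is now slightly past horizontal, with the foot bar at (415,470), so it is beyond over-centre. I'll go a touch further down, release, and back up.

Request:
{"api": "send_rows", "payload": {
  "moves": "0 -0.3 0.6 0 0 0 0.95; 0 -0.4 0.9 0 0 0 0.9; 0 -0.3 0.9 0 0 0 0.72; 0 -0.3 0.9 0 0 0 0.72; 0 -0.3 0.5 0 0 0 0.72"
}}

```text
t: 3.83
eef_pos: [638.4, 152.8, 93.1]
eef_rot: [0.785, 0.62, -0.002, -0.001]
contact_force: [-1.0, -0.4, 0.1]
finger_gap: 23.9
```

Request:
{"api": "send_rows", "payload": {
  "moves": "0 0 -1 0 0 0 0.72; 0 0 -4 0 0 0 0.72; 0 0 -8 0 0 0 0.72; 0 0 -12 0 0 0 0.72; 0 0 -14 0 0 0 0.72"
}}

```text
t: 4.25
eef_pos: [640.6, 152.4, 239.6]
eef_rot: [0.785, 0.619, 0.002, 0.0]
contact_force: [1.1, 0.8, 0.5]
finger_gap: 23.2
```

```bash
python3 - <<'E'
from h import *
from station import bot
o=bot.get_obs();st(o);go(o,[449.4,184.2,230],-13.5)
im=[]
c=bot.camera("side");a=cv2.resize(c["pixels"][110:210,220:327,::-1],(400,374),interpolation=cv2.INTER_CUBIC)
c=bot.camera("top");b=cv2.resize(c["pixels"][170:290,170:300,::-1],(398,374),interpolation=cv2.INTER_CUBIC)
cv2.imwrite("pics/s4.png",np.hstack([a,b]))
E
```

```text
t 4.25 pos [640.6 152.4 239.6] F [1.1 0.8 0.5] gap 23.2 j [-0.54  0.59  0.4   1.51 -0.25  1.09 -0.32] yawY -13.47
move cm [ -1.36 -19.34   0.91] rot [ 0.13 -0.13  0.03]
```

View pics/s4.png

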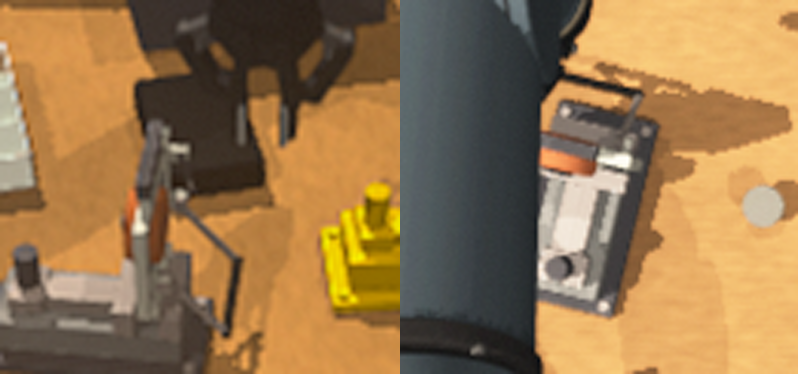

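The kickstand is down: the foot bar now sits low behind the vise, at (232,295) in the left crop. I'll travel to the knob next, keeping the tips above the handle top.

Request:
{"api": "send_rows", "payload": {
  "moves": "-0.2 -2 -1.5 0 0 0 0.5; -0.5 -6 -1.5 0 0 0 0.3; -0.8 -10 -1.5 0 0 0 0.3; -1.1 -14 -1.5 0 0 0 0.3; -1.3 -18 -1.5 0 0 0 0.3"
}}

```text
t: 4.77
eef_pos: [461.0, 181.4, 253.8]
eef_rot: [0.785, 0.619, 0.003, 0.0]
contact_force: [-0.1, 1.6, 0.9]
finger_gap: 60.0
```

```bash
python3 - <<'E'
from h import *
from station import bot
o=bot.get_obs();st(o);go(o,[449.4,184.2,85],-13.5)
for n in("top","side"):
    c=bot.camera(n);W=cloud(c);px=c["pixels"].astype(int);Z=W[...,2]
    roi=(W[...,0]>540)&(W[...,0]<660)&(W[...,1]>95)&(W[...,1]<220)
    m=roi&(px.max(-1)<75)&(Z>38)&(Z<64)&(W[...,0]>590)
    if m.sum()>3: print(n,m.sum(),W[m].mean(0).round(1),cv2.minAreaRect(np.float32(W[m][:,:2])))
E
```

```text
t 4.77 pos [461.  181.4 253.8] F [-0.1  1.6  0.9] gap 60.0 j [-0.79  0.33  0.43  1.91 -0.17  0.93 -0.51] yawY -13.48
move cm [-0.07 -1.26 16.88] rot [ 0.23 -0.22  0.02]
top 60 [617.9 157.5  53.2] ((617.6455078125, 156.70574951171875), (85.16045379638672, 6.261994361877441), 76.21320343017578)
side 31 [619.1 157.4  53.4] ((618.800048828125, 155.36630249023438), (92.16368103027344, 4.85182523727417), 76.87986755371094)
```

The foot bar reads (618,157,53), against (617.7,158.3) predicted for fully down, so the kickstand is confirmed. Now I'll descend over the knob.

Request:
{"api": "send_rows", "payload": {
  "moves": "-0.1 -1.2 3 0 0 0 0.4; -0.1 -1.2 6 0 0 0 0.4; -0.1 -1.2 9 0 0 0 0.4; -0.1 -1.2 10.5 0 0 0 0.4; -0.1 -1.2 10.5 0 0 0 0.4"
}}

```text
t: 5.28
eef_pos: [443.2, 184.2, 146.2]
eef_rot: [0.784, 0.621, -0.001, -0.002]
contact_force: [-0.3, -1.0, 0.8]
finger_gap: 51.3
```

```bash
python3 - <<'E'
from h import *
from station import bot
o=bot.get_obs();st(o);go(o,[449.4,184.2,86],-13.5)
c=bot.camera("side");cv2.imwrite("pics/s5.png",cv2.resize(c["pixels"][110:210,190:297,::-1],(640,600),interpolation=cv2.INTER_CUBIC))
E
```

```text
t 5.28 pos [443.2 184.2 146.2] F [-0.3 -1.   0.8] gap 51.3 j [-0.74  0.45  0.36  2.08 -0.26  0.66 -0.44] yawY -13.23
move cm [0.14 0.63 6.02] rot [-0.26 -0.01  0.27]
```

View pics/s5.png

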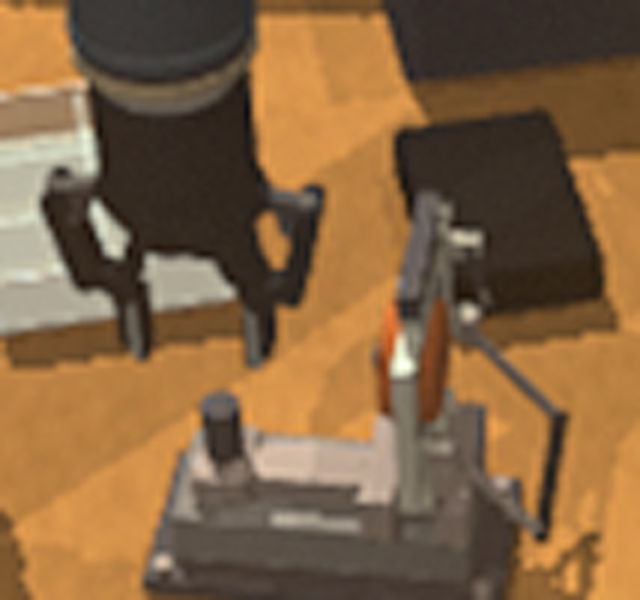

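The kickstand is still fully down (foot at (545,525)). The gripper is straight above the knob at (222,410), with clearance to the frame.

Request:
{"api": "send_rows", "payload": {
  "moves": "0.15 0.6 1.5 0 0 0 0.45; 0.15 0.6 3 0 0 0 0.45; 0.15 0.6 4.5 0 0 0 0.45; 0.15 0.6 5.7 0 0 0 0.45; 0.15 0.6 5.9 0 0 0 0.45"
}}

```text
t: 5.75
eef_pos: [450.5, 184.6, 88.8]
eef_rot: [0.784, 0.621, -0.0, -0.002]
contact_force: [-1.5, -0.2, -0.7]
finger_gap: 47.1
```

Request:
{"api": "send_rows", "payload": {
  "moves": "0 0 0 0 0 0 0.5; 0 0 0 0 0 0 0.5"
}}

```text
t: 5.92
eef_pos: [451.3, 184.8, 90.0]
eef_rot: [0.784, 0.621, 0.0, -0.002]
contact_force: [0.0, -0.2, -0.1]
finger_gap: 42.7
```

```bash
python3 - <<'E'
from h import *
from station import bot
o=bot.get_obs();st(o);go(o,[449.4,184.2,86],-13.5)
E
```

```text
t 5.92 pos [451.3 184.8  90. ] F [ 0.  -0.2 -0.1] gap 42.7 j [-0.69  0.55  0.3   2.11 -0.32  0.52 -0.38] yawY -13.28
move cm [-0.11 -0.17  0.4 ] rot [-0.11 -0.15  0.22]
```

Request:
{"api": "send_rows", "payload": {
  "moves": "-0.1 -0.2 0.4 0 0 0.2 0.65; -0.1 -0.2 0.4 0 0 0.2 0.8; -0.1 -0.2 0.4 0 0 0.2 0.9; -0.1 -0.2 0.4 0 0 0.2 0.9; -0.1 -0.2 0.4 0 0 0.2 0.9",
  "newtons": 50
}}

```text
t: 6.33
eef_pos: [449.3, 184.5, 86.7]
eef_rot: [0.785, 0.619, 0.001, -0.002]
contact_force: [-2.1, -0.3, 6.6]
finger_gap: 20.5
```

```bash
python3 - <<'E'
from h import *
from station import bot
o=bot.get_obs();st(o)
E
```

```text
t 6.33 pos [449.3 184.5  86.7] F [-2.1 -0.3  6.6] gap 20.5 j [-0.69  0.55  0.3   2.12 -0.33  0.51 -0.38] yawY -13.48
```

Request:
{"api": "send_rows", "payload": {
  "moves": "0 -0.2 0 0 0 0 0.9; 0 -0.4 0 0 0 0 0.9; 0 -0.6 0 0 0 0 0.9; 0 -0.8 0 0 0 0 0.9; 0 -1 0 0 0 0 0.9"
}}

```text
t: 6.75
eef_pos: [443.5, 185.9, 86.9]
eef_rot: [0.786, 0.618, 0.004, 0.001]
contact_force: [15.9, -5.1, -16.8]
finger_gap: 20.5
```

```bash
python3 - <<'E'
from h import *
from station import bot
o=bot.get_obs();st(o);print((o["eef_pos"]-[449.3,184.5,86.7])@[-.972,.2335,0])
c=bot.camera("side");cv2.imwrite("pics/s6.png",cv2.resize(c["pixels"][110:210,190:297,::-1],(640,600),interpolation=cv2.INTER_CUBIC))
E
```

```text
t 6.75 pos [443.5 185.9  86.9] F [ 15.9  -5.1 -16.8] gap 20.5 j [-0.7   0.55  0.3   2.14 -0.33  0.49 -0.39] yawY -13.6
5.98319035211375
```

View pics/s6.png

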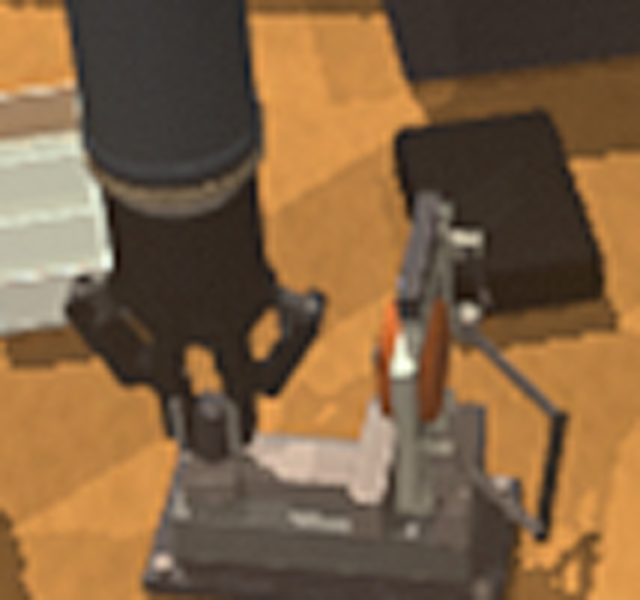

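The jaw has opened about 6 mm and the frame is still upright. I'll continue slowly to about 15 mm.

Request:
{"api": "send_rows", "payload": {
  "moves": "0 -0.5 -0.1 0 0 0 0.9; 0 -0.7 -0.1 0 0 0 0.9; 0 -0.9 -0.1 0 0 0 0.9; 0 -1.1 -0.1 0 0 0 0.9; 0 -1.3 -0.1 0 0 0 0.9"
}}

```text
t: 7.22
eef_pos: [433.3, 188.3, 87.1]
eef_rot: [0.786, 0.618, 0.005, 0.003]
contact_force: [17.6, -2.1, -32.0]
finger_gap: 20.2
```

```bash
python3 - <<'E'
from h import *
from station import bot
o=bot.get_obs();st(o);print((o["eef_pos"]-[449.3,184.5,86.7])@[-.972,.2335,0])
c=bot.camera("side");cv2.imwrite("pics/s7.png",cv2.resize(c["pixels"][110:210,190:297,::-1],(640,600),interpolation=cv2.INTER_CUBIC))
E
```

```text
t 7.22 pos [433.3 188.3  87.1] F [ 17.6  -2.1 -32. ] gap 20.2 j [-0.72  0.54  0.3   2.16 -0.33  0.47 -0.4 ] yawY -13.67
16.41755303671687
```

View pics/s7.png

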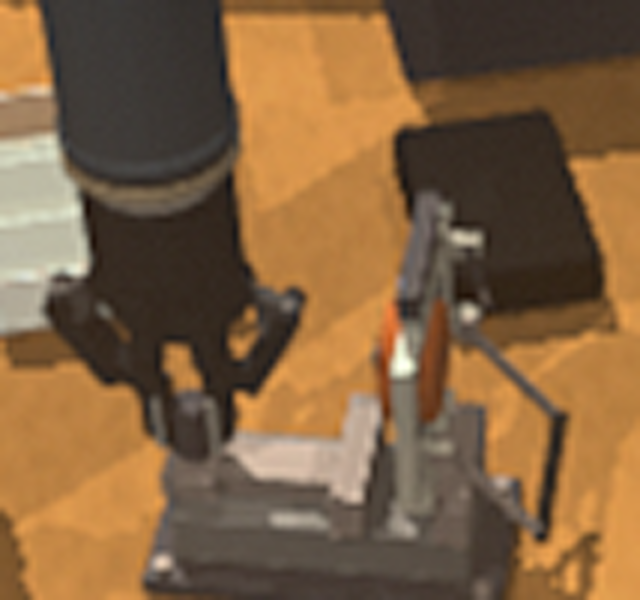

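The jaw is open about 16 mm and the frame stays upright. The pull has built up a vertical load, so I'll relax it, open the fingers and rise.

Request:
{"api": "send_rows", "payload": {
  "moves": "0 0.2 0.2 0 0 0 0.9; 0 0.2 0.3 0 0 0 0.85; 0 0.2 0.3 0 0 0 0.6; 0 0.1 0.2 0 0 0 0.45; 0 0.1 0 0 0 0 0.45"
}}

```text
t: 7.68
eef_pos: [433.6, 188.3, 87.2]
eef_rot: [0.786, 0.618, 0.005, 0.003]
contact_force: [-1.1, -0.9, -0.1]
finger_gap: 47.4
```

```bash
python3 - <<'E'
from h import *
from station import bot
o=bot.get_obs();st(o);go(o,[440,186.5,240],-13.5)
E
```

```text
t 7.68 pos [433.6 188.3  87.2] F [-1.1 -0.9 -0.1] gap 47.4 j [-0.72  0.54  0.3   2.16 -0.33  0.47 -0.4 ] yawY -13.65
move cm [  0.04   0.82 -15.27] rot [ 0.56 -0.24 -0.15]
```

Request:
{"api": "send_rows", "payload": {
  "moves": "0 0 -3 0 0 0 0.45; 0 0 -6 0 0 0 0.45; 0 0 -9 0 0 0 0.45; 0 0.2 -13 0.3 0 0 0.45; 0 0.5 -17 0.5 0 0 0.45"
}}

```text
t: 8.1
eef_pos: [435.5, 186.4, 258.8]
eef_rot: [0.786, 0.618, 0.001, -0.001]
contact_force: [1.1, 2.5, 0.1]
finger_gap: 46.9
```

Request:
{"api": "send_rows", "payload": {
  "moves": "0 1 0 0 0 0 0.45; 0 4 0 0 0 0 0.45; 0 7 0 0 0 0 0.45; 0 9 0 0 0 0 0.45; 0 9 0 0 0 0 0.45"
}}

```text
t: 8.52
eef_pos: [526.2, 163.6, 258.6]
eef_rot: [0.787, 0.617, 0.001, 0.0]
contact_force: [-0.6, -0.0, 0.1]
finger_gap: 47.2
```

```bash
python3 - <<'E'
from h import *
from station import bot
o=bot.get_obs();st(o)
for n in("top","side"):
    c=bot.camera(n);W=cloud(c);px=c["pixels"].astype(int);Z=W[...,2]
    roi=(W[...,0]>400)&(W[...,0]<660)&(W[...,1]>95)&(W[...,1]<250)
    m=roi&(Z>190)&(Z<205)&(np.abs(W[...,0]-554)<30)
    if m.sum()>3: print(n,"handle",m.sum(),W[m].mean(0).round(1),cv2.minAreaRect(np.float32(W[m][:,:2])))
    m=roi&(Z>86)&(Z<100)&(W[...,0]<490)
    if m.sum()>3: print(n,"knob",m.sum(),W[m].mean(0).round(1),cv2.minAreaRect(np.float32(W[m][:,:2])))
    m=roi&(px.max(-1)<75)&(Z>38)&(Z<64)&(W[...,0]>590)
    if m.sum()>3: print(n,"foot",m.sum(),W[m].mean(0).round(1))
go(o,[554.5,173.5,250],-13.5)
a=cv2.resize(c["pixels"][90:210,190:318,::-1],(640,600),interpolation=cv2.INTER_CUBIC);cv2.imwrite("pics/s8.png",a)
E
```

```text
t 8.52 pos [526.2 163.6 258.6] F [-0.6 -0.   0.1] gap 47.2 j [-0.7   0.41  0.46  1.77 -0.21  1.01 -0.4 ] yawY -13.77
top handle 43 [547.  145.  198.3] ((547.1500244140625, 145.3345947265625), (20.23501205444336, 11.541524887084961), 75.94825744628906)
top knob 52 [436.8 187.7  94.2] ((437.0111389160156, 187.43666076660156), (19.22386932373047, 19.329763412475586), 85.71497344970703)
top foot 62 [617.9 158.4  52.9]
side handle 88 [554.4 168.7 197.7] ((554.7597045898438, 170.7495880126953), (84.2275619506836, 12.579304695129395), 76.54126739501953)
side knob 38 [437.  185.   93.4] ((437.4298400878906, 187.16555786132812), (23.02182960510254, 19.620792388916016), 51.81571578979492)
side foot 32 [619.2 158.1  52.5]
move cm [1.63 2.51 0.87] rot [ 0.12 -0.1  -0.27]
```

View pics/s8.png

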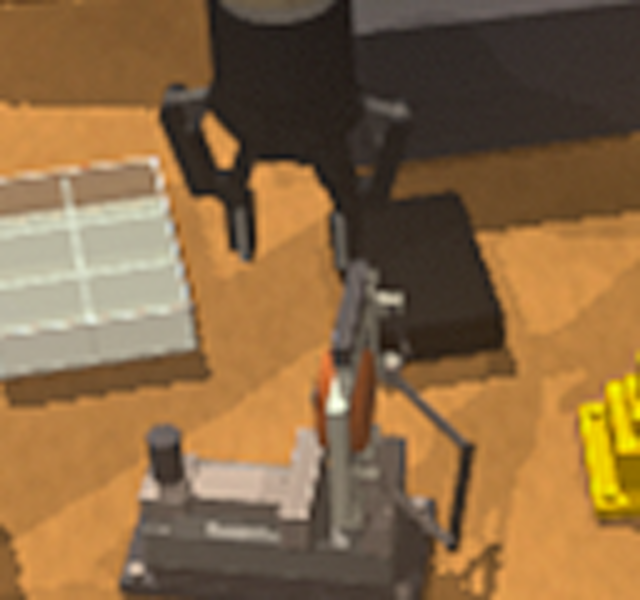

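The knob has moved 13 mm in both views, and the handle (554.5) and foot bar (618,158) are unchanged. I'll move above the handle now.

Request:
{"api": "send_rows", "payload": {
  "moves": "0.5 0.8 0 0 0 -0.2 0.5; 1 1.7 0 0 0 -0.2 0.55; 1.6 2.5 1 0 0 -0.2 0.6; 1.6 2.5 2 0 0 -0.2 0.6; 1.6 2.5 2 0 0 -0.2 0.6"
}}

```text
t: 9.03
eef_pos: [549.5, 174.9, 235.4]
eef_rot: [0.785, 0.62, -0.002, -0.002]
contact_force: [-0.8, 0.0, -0.2]
finger_gap: 34.2
```

```bash
python3 - <<'E'
from h import *
from station import bot
o=bot.get_obs();st(o)
go(o,[554.5,173.5,193],-13.5)
E
```

```text
t 9.03 pos [549.5 174.9 235.4] F [-0.8  0.  -0.2] gap 34.2 j [-0.68  0.48  0.44  1.73 -0.24  0.99 -0.38] yawY -13.44
move cm [-0.01  0.54  4.24] rot [-0.27  0.03  0.06]
```

Request:
{"api": "send_rows", "payload": {
  "moves": "0 0.5 0 -0.3 0 0 0.6; 0 0.5 0 -0.3 0 0 0.6; 0 0.5 0 -0.3 0 0 0.6"
}}

```text
t: 9.28
eef_pos: [554.2, 173.5, 235.4]
eef_rot: [0.785, 0.619, -0.0, 0.0]
contact_force: [-0.2, 0.3, 0.1]
finger_gap: 34.2
```

```bash
python3 - <<'E'
from h import *
from station import bot
o=bot.get_obs();st(o)
go(o,[554.5,173.5,193],-13.5)
E
```

```text
t 9.28 pos [554.2 173.5 235.4] F [-0.2  0.3  0.1] gap 34.2 j [-0.67  0.48  0.45  1.73 -0.24  0.99 -0.37] yawY -13.45
move cm [0.01 0.03 4.24] rot [0.02 0.05 0.05]
```

Request:
{"api": "send_rows", "payload": {
  "moves": "0 0 1 0 0 0 0.6; 0 0 2 0 0 0 0.6; 0 0 3 0 0 0 0.6; 0 0 3.8 0 0 0 0.6; 0 0 4.2 0 0 0 0.6"
}}

```text
t: 9.7
eef_pos: [553.4, 173.4, 191.6]
eef_rot: [0.785, 0.619, -0.001, 0.0]
contact_force: [-0.6, -1.0, 0.2]
finger_gap: 33.9
```

Request:
{"api": "send_rows", "payload": {
  "moves": "0 0 0 0 0 0 0.6; 0 0 0 0 0 0 0.6"
}}

```text
t: 9.87
eef_pos: [553.2, 173.2, 191.0]
eef_rot: [0.785, 0.619, -0.002, -0.0]
contact_force: [0.4, 0.4, 0.4]
finger_gap: 34.0
```

```bash
python3 - <<'E'
from h import *
from station import bot
o=bot.get_obs();st(o)
go(o,[554.5,173.5,193],-13.5)
c=bot.camera("side")
a=cv2.resize(c["pixels"][90:210,190:318,::-1],(640,600),interpolation=cv2.INTER_CUBIC);cv2.imwrite("pics/s9.png",a)
E
```

```text
t 9.87 pos [553.2 173.2 191. ] F [0.4 0.4 0.4] gap 34.0 j [-0.66  0.53  0.42  1.78 -0.27  0.89 -0.35] yawY -13.45
move cm [ 0.06  0.12 -0.2 ] rot [-0.14  0.16  0.05]
```

View pics/s9.png

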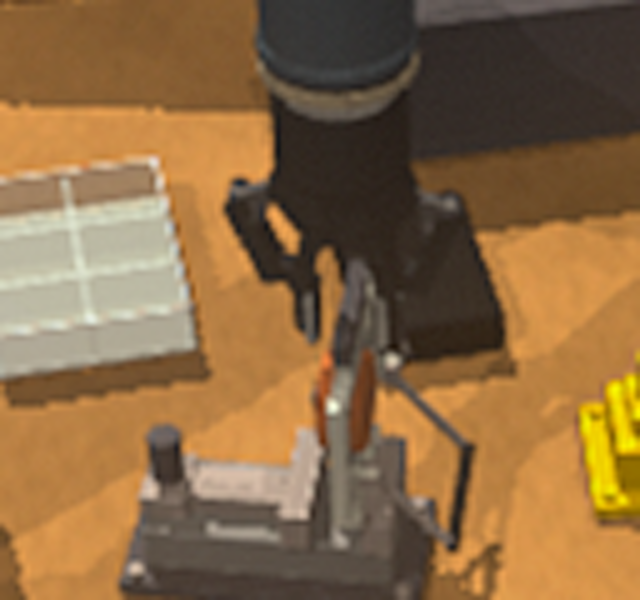

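The fingers straddle the bar at (350,290) and the frame is upright. I'll centre and close.

Request:
{"api": "send_rows", "payload": {
  "moves": "0 0.1 -0.2 -0.1 0.1 0 0.7; 0 0.1 -0.2 -0.1 0.1 0 0.8; 0 0.1 -0.2 -0.1 0.1 0 0.95; 0 0.1 -0.2 -0.1 0.1 0 0.95; 0 0.1 -0.2 -0.1 0.1 0 0.95",
  "newtons": 60
}}

```text
t: 10.33
eef_pos: [554.8, 173.1, 194.3]
eef_rot: [0.785, 0.619, 0.001, 0.0]
contact_force: [-0.1, -0.0, 6.1]
finger_gap: 11.1
```

```bash
python3 - <<'E'
from h import *
from station import bot
o=bot.get_obs();st(o)
go(o,[554.5,173.5,193],-13.5)
E
```

```text
t 10.33 pos [554.8 173.1 194.3] F [-0.1 -0.   6.1] gap 11.1 j [-0.66  0.53  0.42  1.78 -0.27  0.89 -0.35] yawY -13.47
move cm [ 0.03 -0.04  0.13] rot [ 0.07 -0.02  0.03]
```

Request:
{"api": "send_rows", "payload": {
  "moves": "0 0 -0.5 0 0 0 0.95; 0 0 -1.2 0 0 0 0.95; 0 0 -2.2 0 0 0 0.95; 0 0 -3.2 0 0 0 0.95; 0 0 -4.2 0 0 0 0.95"
}}

```text
t: 10.75
eef_pos: [554.7, 173.1, 237.4]
eef_rot: [0.785, 0.619, 0.001, 0.0]
contact_force: [0.1, -0.1, -6.7]
finger_gap: 10.8
```

Request:
{"api": "send_rows", "payload": {
  "moves": "0 0 -0.8 0 0 0 0.95; 0 0 -1.6 0 0 0 0.95; 0 0 -2.4 0 0 0 0.95; 0 0 -3.2 0 0 0 0.95; 0 0 -3.5 0 0 0 0.95"
}}

```text
t: 11.17
eef_pos: [555.1, 173.1, 273.8]
eef_rot: [0.785, 0.619, 0.001, 0.001]
contact_force: [1.0, 1.1, -7.3]
finger_gap: 10.9
```

```bash
python3 - <<'E'
from h import *
from station import bot
o=bot.get_obs();st(o)
go(o,[557.3,-170,265],0)
c=bot.camera("side")
a=cv2.resize(c["pixels"][80:230,190:350,::-1],(640,600),interpolation=cv2.INTER_CUBIC);cv2.imwrite("pics/s10.png",a)
E
```

```text
t 11.17 pos [555.1 173.1 273.8] F [ 1.   1.1 -7.3] gap 10.9 j [-0.68  0.45  0.46  1.67 -0.22  1.07 -0.39] yawY -13.47
move cm [-33.32   8.2    0.86] rot [  0.15  -0.05 -13.47]
```

View pics/s10.png

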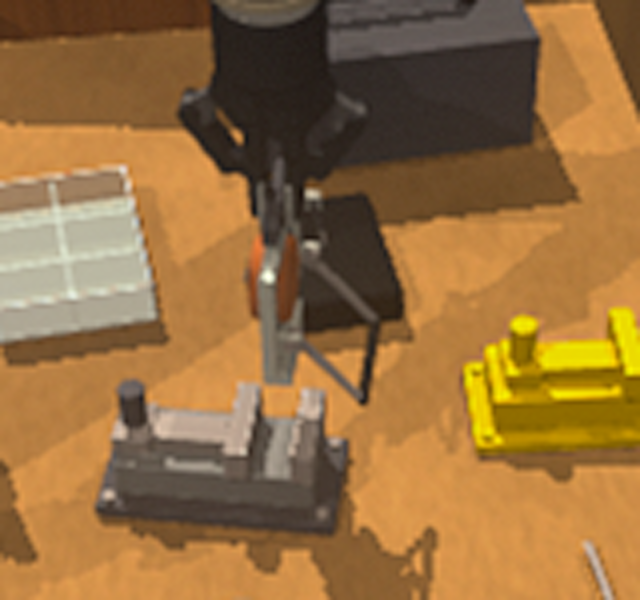

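The frame is lifted clear, upright, with the kickstand still down at (365,395). Next I'll travel to the mat.

Request:
{"api": "send_rows", "payload": {
  "moves": "-1.5 0.4 0 0 0 -1 0.95; -4.2 1 0 0 0 -2.5 0.95; -7.2 1.8 0 0 0 -4 0.95; -10.2 2.5 0 0 0 -5.5 0.95; -13.2 3.2 0 0 0 -7 0.95"
}}

```text
t: 11.63
eef_pos: [555.2, 36.0, 273.4]
eef_rot: [0.745, 0.667, 0.001, 0.001]
contact_force: [1.2, 0.0, -7.1]
finger_gap: 10.5
```

```bash
python3 - <<'E'
from h import *
from station import bot
o=bot.get_obs();st(o)
go(o,[557.3,-170,265],-0.3)
E
```

```text
t 11.63 pos [555.2  36.  273.4] F [ 1.2  0.  -7.1] gap 10.5 j [-0.45  0.41  0.45  1.73 -0.2   1.04 -0.05] yawY -6.37
move cm [-20.45   2.49   0.83] rot [ 0.13 -0.03 -6.07]
```

Request:
{"api": "send_rows", "payload": {
  "moves": "-3 0.4 0 0 0 -1 0.95; -6 0.8 0 0 0 -2 0.95; -9 1.1 0 0 0 -3 0.95; -12 1.5 0 0 0 -4 0.95; -15 1.8 0 0 0 -5 0.95"
}}

```text
t: 12.05
eef_pos: [556.2, -116.5, 273.0]
eef_rot: [0.715, 0.699, 0.001, 0.0]
contact_force: [0.4, 0.0, -6.1]
finger_gap: 11.0
```

```bash
python3 - <<'E'
from h import *
from station import bot
o=bot.get_obs();st(o)
go(o,[557.3,-170,265],-0.3)
E
```

```text
t 12.05 pos [ 556.2 -116.5  273. ] F [ 0.4  0.  -6.1] gap 11.0 j [-0.17  0.42  0.44  1.7  -0.2   1.06  0.31] yawY -1.31
move cm [-5.35  0.23  0.79] rot [ 0.11 -0.03 -1.01]
```

Request:
{"api": "send_rows", "payload": {
  "moves": "-2.2 0.1 0 0 0 -0.5 0.95; -4 0.2 0 0 0 -1 0.95; -5.2 0.2 1 0 0 -1 0.95; -5.3 0.2 3 0 0 -1 0.95; -5.3 0.2 4.5 0 0 -1 0.95"
}}

```text
t: 12.47
eef_pos: [556.5, -171.0, 226.9]
eef_rot: [0.71, 0.704, 0.001, 0.001]
contact_force: [-0.3, 2.3, -7.4]
finger_gap: 10.9
```

Request:
{"api": "send_rows", "payload": {
  "moves": "0 0 0 0 0 0 0.95; 0 0 0 0 0 0 0.95"
}}

```text
t: 12.63
eef_pos: [555.8, -171.1, 226.1]
eef_rot: [0.71, 0.704, -0.0, -0.0]
contact_force: [0.7, -0.4, -7.0]
finger_gap: 10.7
```

```bash
python3 - <<'E'
from h import *
from station import bot
o=bot.get_obs();st(o)
go(o,[557.3,-170,165],-0.3)
c=bot.camera("side");W=cloud(c);Z=W[...,2];px=c["pixels"].astype(int)
m=(px.max(-1)<75)&(abs(W[...,0]-622)<14)&(abs(W[...,1]+170)<60)&(Z>30)&(Z<150)
if m.sum()>3:print("foot",m.sum(),W[m].mean(0).round(1),cv2.minAreaRect(np.float32(W[m][:,:2])))
# frame front: block/rail points
a=cv2.resize(c["pixels"][180:330,190:350,::-1],(640,600),interpolation=cv2.INTER_CUBIC);cv2.imwrite("pics/s11.png",a)
E
```

```text
t 12.63 pos [ 555.8 -171.1  226.1] F [ 0.7 -0.4 -7. ] gap 10.7 j [-0.05  0.49  0.42  1.73 -0.24  0.97  0.45] yawY -0.47
move cm [0.11 0.15 6.11] rot [-0.06 -0.01 -0.17]
foot 86 [ 619.5 -174.4   84.3] ((620.2814331054688, -172.21983337402344), (92.87368774414062, 11.0299654006958), 86.73371887207031)
```

View pics/s11.png

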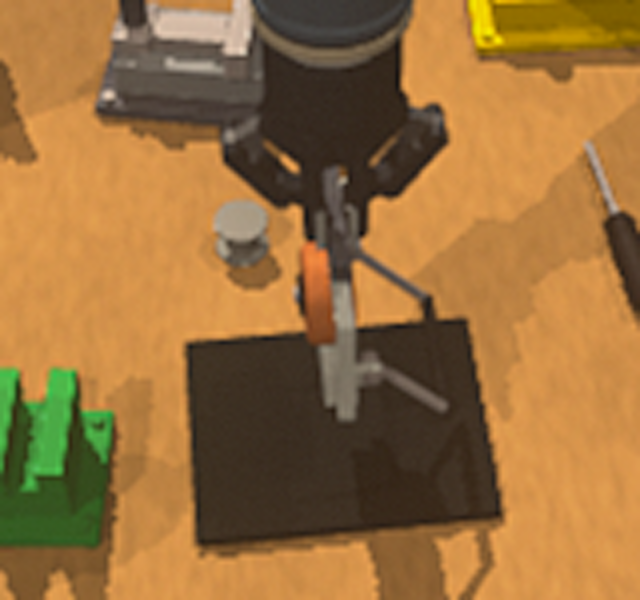

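The frame hangs upright over the mat centre. The foot bar is at (620,-172,84), against about (620,-171,86) predicted. I'll lower it to contact, which I expect at TCP z of about 159.

Request:
{"api": "send_rows", "payload": {
  "moves": "0.1 0.15 1.2 0 0 0 0.95; 0.1 0.15 2.5 0 0 0 0.95; 0.1 0.15 4 0 0 0 0.95; 0.1 0.15 5.2 0 0 0 0.95; 0.1 0.15 5.8 0 0 0 0.95"
}}

```text
t: 13.1
eef_pos: [558.0, -169.6, 167.8]
eef_rot: [0.71, 0.705, 0.0, 0.0]
contact_force: [-0.3, 1.4, -8.0]
finger_gap: 10.8
```

Request:
{"api": "send_rows", "payload": {
  "moves": "0 0 0.2 0 0 0 0.95; 0 0 0.2 0 0 0 0.95"
}}

```text
t: 13.27
eef_pos: [558.2, -169.4, 165.6]
eef_rot: [0.71, 0.705, 0.0, -0.0]
contact_force: [0.7, 0.3, -7.4]
finger_gap: 10.7
```

```bash
python3 - <<'E'
from h import *
from station import bot
o=bot.get_obs();st(o)
go(o,[557.3,-170,159.5],-0.4)
E
```

```text
t 13.27 pos [ 558.2 -169.4  165.6] F [ 0.7  0.3 -7.4] gap 10.7 j [-0.03  0.56  0.39  1.8  -0.27  0.83  0.48] yawY -0.39
move cm [-0.06 -0.09  0.61] rot [ 0.   -0.01  0.01]
```

Request:
{"api": "send_rows", "payload": {
  "moves": "-0.05 -0.1 0.15 0 0 0 0.95; -0.05 -0.1 0.3 0 0 0 0.95; -0.05 -0.1 0.45 0 0 0 0.95; -0.05 -0.1 0.6 0 0 0 0.95; -0.05 -0.1 0.6 0 0 0 0.95"
}}

```text
t: 13.68
eef_pos: [557.2, -169.8, 159.5]
eef_rot: [0.709, 0.705, 0.0, -0.0]
contact_force: [-0.4, 0.6, -7.7]
finger_gap: 10.8
```

```bash
python3 - <<'E'
from h import *
from station import bot
o=bot.get_obs();st(o)
go(o,[557.3,-170,159.5],-0.4)
E
```

```text
t 13.68 pos [ 557.2 -169.8  159.5] F [-0.4  0.6 -7.7] gap 10.8 j [-0.03  0.56  0.38  1.81 -0.28  0.82  0.48] yawY -0.39
move cm [-0.02  0.01 -0.  ] rot [-0.   -0.01  0.01]
```

Not in contact yet, since the full weight is still on the wrist. I'll go down in small steps.

Request:
{"api": "send_rows", "payload": {
  "moves": "0 0 0.1 0 0 0 0.95; 0 0 0.15 0 0 0 0.95; 0 0 0.2 0 0 0 0.95; 0 0 0.2 0 0 0 0.95"
}}

```text
t: 14.02
eef_pos: [557.9, -170.0, 159.3]
eef_rot: [0.71, 0.705, 0.001, 0.001]
contact_force: [-3.1, 1.9, 8.9]
finger_gap: 10.8
```

```bash
python3 - <<'E'
from h import *
from station import bot
o=bot.get_obs();st(o)
E
```

```text
t 14.02 pos [ 557.9 -170.   159.3] F [-3.1  1.9  8.9] gap 10.8 j [-0.03  0.56  0.38  1.81 -0.28  0.82  0.49] yawY -0.39
```

It's in contact at 159.3, as predicted, pressing about 16 N. I'll ease off a little and check.

Request:
{"api": "send_rows", "payload": {
  "moves": "0 0 0.05 0 0 0 0.95; 0 0 0.05 0 0 0 0.95; 0 0 0.05 0 0 0 0.95; 0 0 0.05 0 0 0 0.95; 0 0 0.05 0 0 0 0.95"
}}

```text
t: 14.43
eef_pos: [558.5, -170.4, 159.3]
eef_rot: [0.71, 0.705, 0.001, 0.001]
contact_force: [0.2, -0.0, 3.8]
finger_gap: 10.7
```

```bash
python3 - <<'E'
from h import *
from station import bot
o=bot.get_obs();st(o);print(Ro.from_quat(o["eef_rot"]).as_matrix()[:,2].round(4))
for n in("side","top"):
    c=bot.camera(n);W=cloud(c);Z=W[...,2];px=c["pixels"].astype(int)
    m=(px.max(-1)<75)&(abs(W[...,0]-622)<14)&(abs(W[...,1]+170)<60)&(Z>14)&(Z<50)
    if m.sum()>3:print(n,"foot",m.sum(),W[m].mean(0).round(1),cv2.minAreaRect(np.float32(W[m][:,:2])))
    hsv=cv2.cvtColor(c["pixels"],cv2.COLOR_RGB2HSV)
    m=(abs(W[...,1]+170)<75)&(abs(W[...,0]-550)<40)&(Z>14)&(Z<42)
    if m.sum()>3:print(n,"block",m.sum(),W[m].min(0).round(1),W[m].max(0).round(1))
    if n=="side":a=cv2.resize(c["pixels"][180:330,190:350,::-1],(400,375),interpolation=cv2.INTER_CUBIC)
    else:b=cv2.resize(c["pixels"][130:290,190:390,::-1],(400,375),interpolation=cv2.INTER_CUBIC)
cv2.imwrite("pics/s12.png",np.hstack([a,b]))
E
```

```text
t 14.43 pos [ 558.5 -170.4  159.3] F [ 0.2 -0.   3.8] gap 10.7 j [-0.03  0.56  0.38  1.81 -0.28  0.81  0.49] yawY -0.4
[ 4.e-03 -2.e-04 -1.e+00]
side foot 87 [ 622.1 -172.    18.3] ((622.7637939453125, -173.95716857910156), (17.892419815063477, 89.71167755126953), 0.23415622115135193)
side block 32 [ 522.4 -238.9   14. ] [ 585.8 -111.3   41. ]
top foot 60 [ 623.1 -154.3   17.3] ((623.5419921875, -149.5155029296875), (74.4229736328125, 13.136136054992676), 84.0423583984375)
top block 10 [ 511.9 -153.5   14. ] [ 583.1 -112.3   40. ]
```

View pics/s12.png

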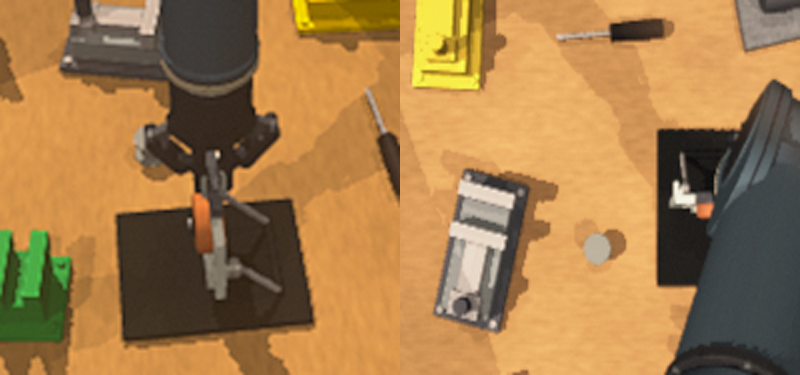

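The frame stands upright in the middle of the mat with its leg down on the +x side. The grip is closed at 10.7 mm, tilt is about 0.2°, and the wrist presses about 11 N through the frame. The spool and the screwdriver are where they were. I'll hand it in.

```bash
python3 -c "
from station import bot
print(bot.sign_off())
o=bot.get_obs();print(o['t'],o['eef_pos'],o['contact_force'],o['finger_gap'])"
```

```text
the job is handed in; nothing more can be done
None
the job is handed in; nothing more can be done
```

The job is done and handed in at about 14.5 s of the 72 s allowed. The hand-in reported no verdict, and I could not take a reading after it.

- **Kickstand:** With the frame still clamped, I gripped the foot bar and carried it past over-centre, then let go, and it went fully down. Its position measured within about 2 mm of the fully-down prediction, and it was still down on the mat.
- **Jaw:** I pulled the sliding jaw open about 13 mm, measured at the knob in both views. The arm itself travelled 16 mm, so the two disagree; I trust the 13 mm. The frame stayed upright in the open vise.
- **Placing:** I lifted the frame by its handle and stood it on the mat. It is within about 1.5 mm of the mat's centre and tilted about 0.2°.
- **Last check:** The gripper is still closed on the handle at a 10.7 mm gap, pressing the frame lightly onto the mat with about 11 N.

The last top view partly hid the foot bar behind the arm, so its y reading there is off; the side view put it where expected. The spool and screwdriver looked untouched in the last pictures. I did not check the tin or the bit case at the end, but the arm never went near the tin and only passed well above the bit case.

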